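# Lock the tube block onto the mixer with its retaining bar

## Task

Lock the block onto the mixer with the steel retaining bar, the one with the big oblong eye: tilt the bar to work its eye past the wide head of the stud, then level it so that it lies flat on the block's two rubber pads under the head, stud through its eye and tail between the two cheeks, and let go. The stud is clamped anywhere along its slot, so find it by feel; work gently, never forcing the bar against the mixer, and leave the spare bar and the other bench things where they are.

Things in the scene. Friction and masses are not known exactly. Their poses are not given: they have to be found in the camera images.
- bar: Loose flat steel bar, about 0.22 kg, 4 mm thick, 47 mm wide, handle up. Origin: underside, centre of its eye; x runs to the tail, z up. The eye is a rectangular through hole 24 mm along x and 33 mm across y. Beyond it at x -12 to -28 is the tip lip; the edge at x 12 is the inner lip. From x 80 to 140 a tail tongue 30 mm wide.
- bar_handle (a point): Centre of the top of the bar's black handle block, at bar x 60, y 0, z 36 mm. Block: 24 mm along x, 20 mm across y, z 4 to 36. Axes as the bar.
- bar_tail (a point): Middle of the underside edge at the bar's tail end, at x 140 mm of the bar. Same axes as the bar.
- mixer: Fixed bench mixer, white housing 225 (x) x 150 (y) mm; origin under its centre, z up, -x its front. On it an aluminium block, x -44 to 101, y +-61; top at z 83. Two rubber pads on it, at x -39 and 40, tops at z 85, are the bar's seat; they give 2 mm under 12 N. In front a ledge at z 65 carries the stud. Rows of tube caps 7 mm high at y +-47. The fitted bar lies along x, tip to the front, tail to +x.
- cheeks (a point): Point on the seat midway between the two steel cheeks, at mixer x 40, y 0, z 85 mm. Each cheek is 20 mm long in x, 10 mm high above the seat; 38 mm apart inside. Axes as the mixer.
- slot (a point): Over the middle of the slot in which the stud is clamped, at mixer x -75, y 0, z 95 mm (level with the stud's top). The stud itself stands up to 12 mm from here either way along x: find it. Rigid steel: round head 28 mm across, 3 mm thick, its underside 7 mm over the seat; round neck 10 mm across. Axes as the mixer.
- bar_tip (a point): Middle of the underside edge of the tip lip inside the eye, at bar x -12 mm. With the tip dipped 25 to 29 degrees this lip goes down in front of the stud's head, then back (+x) under it to the neck; the inner lip then clears the head's back edge by only 1 to 2 mm as the bar is levelled. Axes as the bar.
- spare_bar: A similar loose bar, same outline and handle, but with only a 14 mm round hole instead of the oblong eye; it does not fit. Bystander; origin (near its hole) and axes as the bar.
- bottle_a: Bystander: amber bottle 56 mm across, 90 mm tall. Origin under its centre.
- bottle_b: Bystander: amber bottle 56 mm across, 90 mm tall. Origin under its centre.
- beaker: Bystander: beaker 68 mm across, 85 mm tall. Origin under its centre.
- jar: Bystander: small jar 44 mm across, 45 mm tall. Origin under its centre.
- dish: Bystander: weighing dish 70 mm across, 18 mm tall. Origin under its centre.
- timer: Bystander: flat timer 55 x 65 mm, 18 mm thick. Origin under its centre.
Mind the look-alikes: they are no part of the job. What is shaped like the bar but orange is not meant.

How it is judged (in metres and radians):
At the end, for the whole second after the job is handed in: The bar lies level (within 2 degrees) and flat on the pads (within 2.5 mm), the stud through its eye (eye centre within 20 mm of the slot's middle along the mixer and 5 mm across), its tail between the cheeks (within 6 mm of the mixer's middle line); released and at rest (x of bar in the frame of slot between -0.02 and 0.02 m and y of bar in the frame of slot between -0.005 and 0.005 m and z of bar in the frame of slot between -0.0125 and -0.0075 m and y of bar_tail in the frame of mixer between -0.006 and 0.006 m and angle between bar's own z axis and vertical below 0.035 rad and linear speed of bar below 0.01 m/s and contact force between the fingers and bar below 0.1 N); the robot touches nothing.
It fails at once if the bar is pressed against the mixer with more than 25 N (contact force between bar and mixer above 25 N).
It fails at once if the robot presses on the mixer itself with more than 25 N (contact force between any of the fingers, the arm and mixer above 25 N).
It fails at once if the spare bar or another bystander is moved by more than 15 mm (distance of any of spare_bar, bottle_a, bottle_b, beaker, jar, dish, timer from where it was at the start of the episode above 0.015 m).
It also fails if it takes over 48 s, if anything falls off the work surface, if the arm or the gripper's body presses on something with over 40 N, if the wrist force passes 120 N, or if a joint passes its speed limit or range.

## Robot

A 6-joint arm with a two-finger parallel gripper is mounted at the origin on the work surface. World frame = base frame: x ahead of the robot, y to its left, z up, the work surface at z = 0. Lengths are in mm, angles in rad, forces in N, time in s.
With the tool pointing down it reaches from about 275 to 750 mm from the base axis. Payload 10.2 kg.
Tool frame: the origin (TCP) lies midway between the tips of the shut fingers; the grasp point (between the pads) lies 19 mm behind it; y points along the fingers, z is the direction in which the jaws open and shut, and the axes are right-handed (so a half turn about y gives the same grasp; the last joint's range is limited). The gripper opens to 85 mm and grips with 20 to 120 N. Pads are 22 mm wide; open, the fingers measure 114 mm over their backs; the gripper's body (76 mm by 85 mm) begins 54 mm behind the grasp point. The pads swing forward as they close: fully open they stand 13 mm farther back than shut.
Start: joints at [-1.49, 0.313, 1.498, -0, 1.331, -0.223], TCP at [157.04, -500.969, 231.294] pointing down, gripper open.
Joint ranges: [-2.94, 2.94], [-0.97, 2.17], [0.19, 2.56], [-1.23, 4.37], [0.02, 3.11], [-2.88, 2.88]. Speed limits (rad/s): [2.39, 2.39, 3.01, 3.14, 3.14, 3.14].

## Interface

Orientations are given as a unit quaternion [w, x, y, z].
In Python, from rig import ctrl gives the robot as it stands.
- The arm moves only by the shell command python3 -m inch 'ROWS' [OPENING] [FORCE]. ROWS is JSON, one flat list of numbers, 6 for each row, row after row: the shift along the tool's x, y, z in cm, then the turn, a rotation vector about the tool's x, y, z in rad. A call has 1 to 8 rows; each row is the pose to reach, as a shift and turn from the pose commanded when the call began, along the tool's axes at that moment; what a row does not reach only later rows make up. A row lasts 1/12 s, in which the tool goes at most 41.7 mm and 7.16 degrees, less where a joint would pass 70% of its speed; a pose out of reach is approached as far as the arm can. A call with a gripper value outside its range is refused whole. OPENING is the gripper command: -1 is fully open, 1 is shut, values between are in proportion, set as the call begins (- or left out, the last holds). The fingers move at their own pace and stop on an object; FORCE is the grip in N (left out, the last holds). Time passes only in rows, so rows that repeat a pose let the fingers close. It gives the time, the measured TCP pose, the force and the opening at its end, in the units of the state.
- ctrl.sense(): the state, without advancing time (a new reading comes with each control period).
- ctrl.capture(name): name is "scene" or "top" or "wrist"; returns the picture (420x560x3 uint8, red, green, blue); there is no depth.
- ctrl.get_calibration(name): a dict with "fx", "fy", "cx", "cy" (pixels), "world_to_cam" (4x4, takes a point from world to camera coordinates). Camera axes: x right, y down, z forward; pixel columns grow to the right and rows downward; lengths in mm; the calibration is good to about 2 mm. The wrist camera is an equidistant fisheye: a pixel r from the principal point sees the ray r / f radians off the axis. A picture is of the moment at which its call begins: read the wrist's pose just before it. get_calibration takes no time and is no camera call; for the wrist camera it gives the pose at the moment of the call.
- ctrl.finish_job(): hands the job in, once; it reports no verdict.
Trained networks look in the newest picture that a camera, given by its name, has taken for a name from the list of things; names that differ only in an ending like _2 or _b are one class to them, and where a whole thing is asked for, a point or a joint stands for the part that bears it (a point fixed in the world has none). Each returns a list of dicts, best first, with "score" (0 to 1); they miss things now and then, are a little off and sometimes report something else, mostly with a low value. They report only what shows in the picture. A call takes as long as a camera call. They do not tell look-alikes from the thing itself.
- ctrl.search_frame(thing, camera): "uv" ([column, row] in pixels, amid what is visible of it).
The state is a dict: "time_s": time; "joints": joint angles; "dq": joint speeds; "tau": joint torques, N m; "eef_pos": TCP position; "ee_rot": TCP orientation; "force": force on the tool from outside, world axes, zero at the start; "wrist_torque": the same for the moment, N m; "grip_width": opening from 0.0 (shut) to 1.0 (fully open).
Only numpy, scipy, OpenCV 4.12 (cv2) and the standard library are available. Lean on these libraries where they do the work, as an engineer would, in place of code of your own. Each camera call takes 0.05 s, during which the arm holds its last target.

## Working session

There is one attempt and no reset: what is moved stays moved. The work goes in short steps, Python scripts to look and compute and a shell command to move; the robot and the scene stay as the last step left them, time stands still between calls to the robot, and variables do not carry over. Pictures are saved under pics/ and viewed, and the job is handed in when it is done.

```bash
ls; mkdir -p pics; cat > h.py <<'E'
import numpy as np, cv2
from rig import ctrl
from scipy.spatial.transform import Rotation as R
def save(n,img,crop=None,s=1):
    if crop: img=img[crop[1]:crop[3],crop[0]:crop[2]]
    if s!=1: img=cv2.resize(img,None,fx=s,fy=s,interpolation=cv2.INTER_CUBIC)
    cv2.imwrite('pics/'+n,cv2.cvtColor(np.ascontiguousarray(img),cv2.COLOR_RGB2BGR))
def ray(cal,uv,fish=False):
    x=(uv[0]-cal['cx'])/cal['fx'];y=(uv[1]-cal['cy'])/cal['fy']
    if fish:
        th=np.hypot(x,y);d=np.array([np.sin(th)*x/th,np.sin(th)*y/th,np.cos(th)])
    else: d=np.array([x,y,1.])
    T=np.array(cal['world_to_cam']);Rm=T[:3,:3];o=-Rm.T@T[:3,3]
    d=Rm.T@d
    return o,d/np.linalg.norm(d)
def onz(cal,uv,z,fish=False):
    o,d=ray(cal,uv,fish);return o+d*(z-o[2])/d[2]
def proj(cal,p,fish=False):
    T=np.array(cal['world_to_cam']);q=T[:3,:3]@np.asarray(p,float)+T[:3,3]
    if fish:
        r=np.hypot(q[0],q[1]);th=np.arctan2(r,q[2]);x,y=th*q[0]/r,th*q[1]/r
    else:x,y=q[0]/q[2],q[1]/q[2]
    return np.array([cal['fx']*x+cal['cx'],cal['fy']*y+cal['cy']])
E
python3 - <<'E'
from h import *
s=ctrl.sense();print({k:np.round(v,3).tolist() for k,v in s.items()})
for n in ['scene','top','wrist']:
    save(n+'0.png',ctrl.capture(n));c=ctrl.get_calibration(n)
    print(n,c['fx'],c['cx'],c['cy'],np.round(c['world_to_cam'],3).tolist())
for t in ['bar','bar_handle','bar_tail','bar_tip','mixer','cheeks','slot','spare_bar']:
    for n in ['scene','top']:
        print(t,n,[(np.round(d['uv'],1).tolist(),round(d['score'],2)) for d in ctrl.search_frame(t,n)])
E
```

```text
pics
{'time_s': 0.0, 'joints': [-1.49, 0.313, 1.498, -0.0, 1.331, -0.223], 'dq': [-0.001, -0.002, 0.001, 0.0, 0.002, -0.001], 'tau': [0.001, -41.227, -25.974, -0.0, 0.004, -0.0], 'eef_pos': [157.018, -500.703, 230.745], 'ee_rot': [0.107, -0.107, 0.699, -0.699], 'force': [0.758, 1.228, -0.671], 'wrist_torque': [-0.006, 0.042, -0.016], 'grip_width': 1.001}
scene 386.11841403034146 286.10011014898 208.03120575744444 [[-0.683, 0.731, -0.001, 398.437], [0.567, 0.529, -0.631, -216.43], [-0.461, -0.431, -0.776, 1378.166], [0.0, 0.0, 0.0, 1.0]]
top 509.78800340653777 272.320303597903 207.46545019832382 [[0.016, -1.0, -0.009, -31.111], [-0.981, -0.014, -0.193, 549.554], [0.193, 0.012, -0.981, 1131.216], [0.0, 0.0, 0.0, 1.0]]
wrist 325.19226210127806 285.4458678421255 208.51832646990314 [[0.3, -0.954, -0.002, -523.821], [-0.914, -0.288, 0.285, -38.483], [-0.272, -0.084, -0.959, 378.892], [0.0, 0.0, 0.0, 1.0]]
bar scene [([237.1, 187.9], 0.77), ([263.1, 144.9], 0.7)]
bar top [([381.2, 225.9], 0.95), ([420.8, 310.1], 0.62)]
bar_handle scene [([235.3, 190.1], 0.85), ([264.8, 146.2], 0.77)]
bar_handle top [([379.5, 224.2], 0.76), ([418.4, 307.3], 0.68)]
bar_tail scene [([264.5, 147.3], 0.8), ([235.5, 185.4], 0.69)]
bar_tail top [([380.6, 222.9], 0.64), ([418.5, 310.7], 0.62)]
bar_tip scene [([263.2, 145.7], 0.66)]
bar_tip top [([417.5, 309.0], 0.68)]
mixer scene [([304.9, 243.1], 0.7)]
mixer top [([245.6, 209.9], 0.72)]
cheeks scene [([301.3, 242.9], 0.8)]
cheeks top [([245.9, 206.8], 0.89)]
slot scene [([301.9, 240.3], 0.68)]
slot top [([246.7, 210.0], 0.73)]
spare_bar scene [([377.4, 300.7], 0.94)]
spare_bar top [([138.1, 217.3], 0.87)]
```

View pics/scene0.png

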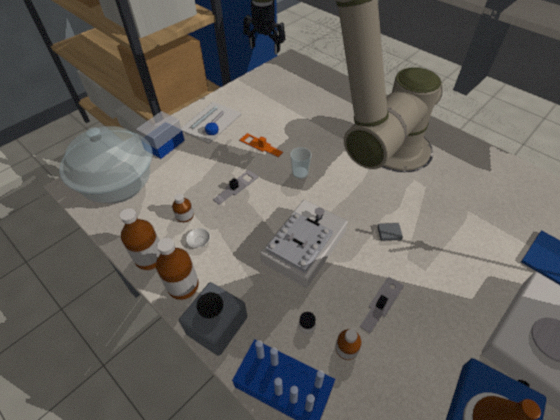

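View pics/top0.png

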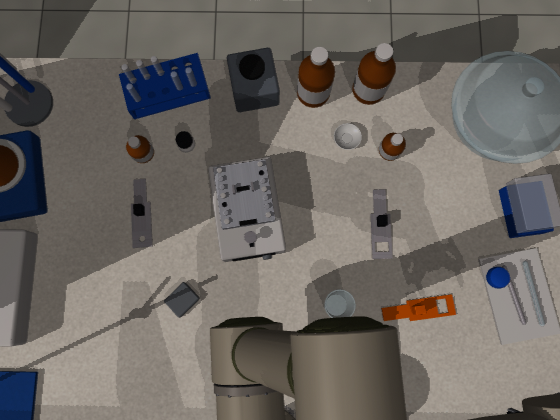

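View pics/wrist0.png

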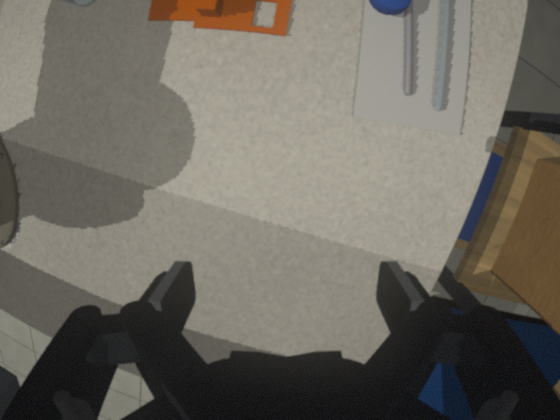

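Three bar shapes show in the top picture:
- Grey at (381,222), with a rectangular opening at (382,247).
- Grey at (139,212), with a small round hole.
- Orange at (419,307).

The grey one at (381,222) fits the description: steel, with an oblong eye. I'll confirm it in an enlarged crop and check the mixer too.

```bash
python3 - <<'E'
from h import *
im=cv2.imread('pics/top0.png')
b=cv2.resize(im[180:270,340:440],None,fx=5,fy=5,interpolation=cv2.INTER_CUBIC)
b2=cv2.resize(im[170:260,100:160],None,fx=5,fy=5,interpolation=cv2.INTER_CUBIC)
cv2.imwrite('pics/bars.png',np.hstack([b,b2]))
cv2.imwrite('pics/mix.png',cv2.resize(im[145:270,195:295],None,fx=4.8,fy=4.8,interpolation=cv2.INTER_CUBIC))
im=cv2.imread('pics/scene0.png')
cv2.imwrite('pics/mixs.png',cv2.resize(im[190:290,250:360],None,fx=6,fy=6,interpolation=cv2.INTER_CUBIC))
E
```

```text
(no output)
```

View pics/bars.png

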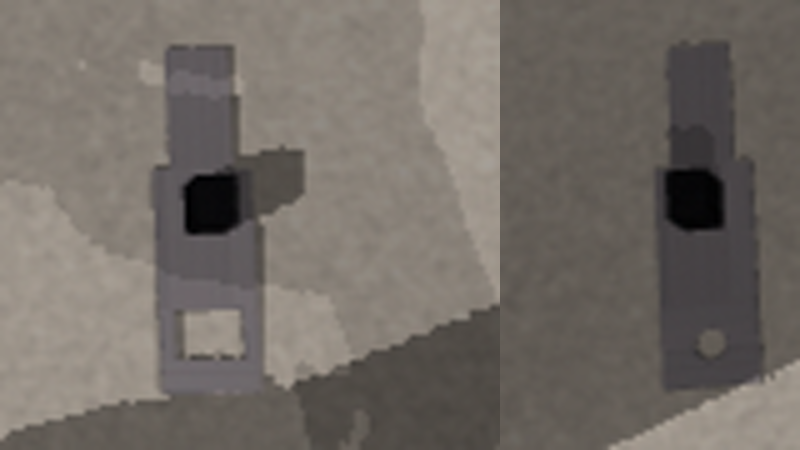

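View pics/mix.png

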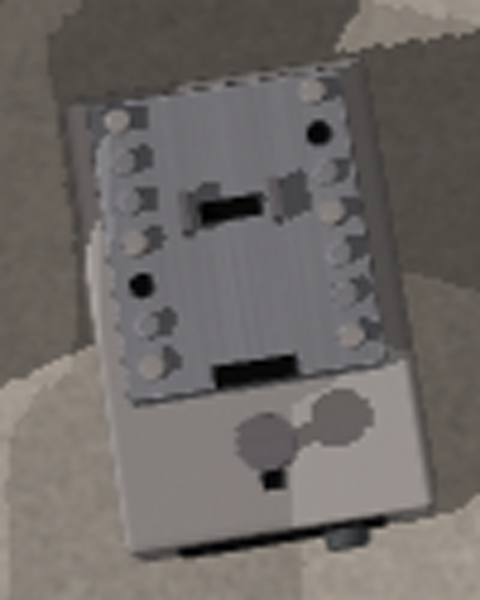

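View pics/mixs.png

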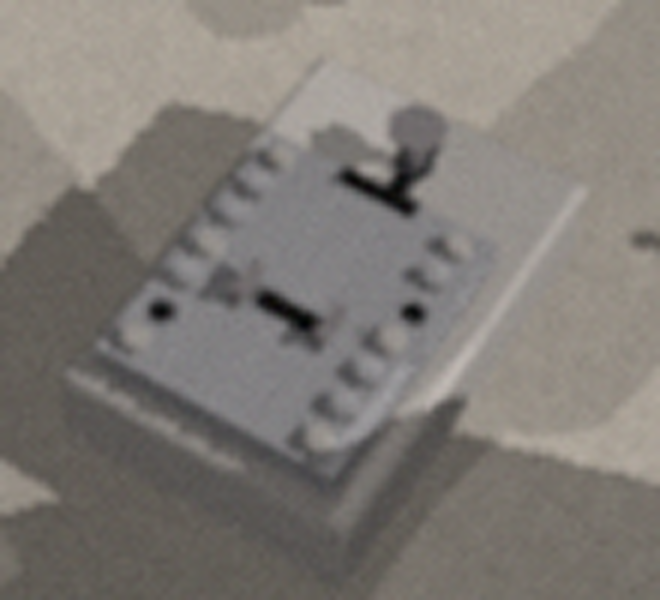

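The crop confirms it. The left bar (381,222) has the rectangular eye, and the spare at (139,212) has a round hole. The mixer crop shows the front pad at (256,371), the rear pad at (231,208) and the stud head at (266,440). Next I'll compute poses from these.

```bash
python3 - <<'E'
from h import *
c=ctrl.get_calibration('top')
f=lambda x,y,s,ox,oy:((x+.5)/s-.5+ox,(y+.5)/s-.5+oy)
m=lambda x,y:f(x,y,4.8,195,145); b=lambda x,y:f(x,y,5,340,180)
fp=onz(c,m(256,371),85);rp=onz(c,m(231,208),85);hd=onz(c,m(266,440),95)
cl=onz(c,m(132,403),83);cr=onz(c,m(385,358),83)
print('pads',fp,rp,np.linalg.norm(fp-rp),'head',hd)
print('corners',cl,cr,np.linalg.norm(cl-cr),(cl+cr)/2)
u=(rp-fp);yaw=np.degrees(np.arctan2(u[1],u[0]));print('yaw pads',yaw)
v=cl-cr;print('yaw corners',np.degrees(np.arctan2(-v[0],v[1])))
for n,p,z in [('eye',b(213,334),2),('tail',b(201,45),4),('handle',b(211,205),36),('tipedge',b(212,391),4),('tl',b(167,45),4),('tr',b(235,45),4),('bl',b(160,391),4),('br',b(264,391),4)]:
    print(n,onz(c,p,z))
E
```

```text
pads [509.90753081  30.95996359  85.        ] [588.15232384  44.79390742  85.        ] 79.45832642508162 head [476.01911222  24.92687766  95.        ]
corners [494.22986053  88.80592411  83.        ] [517.28554753 -29.36915565  83.        ] 120.4031319308962 [505.75770403  29.71838423  83.        ]
yaw pads 10.026470414202485
yaw corners 11.039601989953304
eye [ 469.04163528 -285.91849427    2.        ]
tail [ 610.10740739 -283.31568945    4.        ]
handle [ 525.58840658 -279.58760153   36.        ]
tipedge [ 441.63418034 -284.33704889    4.        ]
tl [ 609.88378982 -266.78897924    4.        ]
tr [ 610.33096715 -299.83812745    4.        ]
bl [ 441.26866463 -259.72108918    4.        ]
br [ 441.99955534 -308.94353179    4.        ]
```

```bash
cat >> h.py <<'E'
def rot(yaw,pitch,flip=False):
    """bar-aligned tool orientation. yaw deg of bar x; pitch deg = tip dip (bar x points up)."""
    B=R.from_euler('z',yaw,degrees=True)*R.from_euler('y',-pitch,degrees=True)
    # bar axes->tool axes: tool x=bar x, y=-bar z, z=bar y
    M=np.array([[1,0,0],[0,0,-1],[0,1,0]],float).T
    M=np.column_stack([[1,0,0],[0,0,-1],[0,1,0]])
    if flip: M=np.column_stack([[-1,0,0],[0,0,-1],[0,-1,0]])
    return B*R.from_matrix(M)
def q2R(q): return R.from_quat([q[1],q[2],q[3],q[0]])
def delta(p,Rt,p0=None,R0=None):
    s=ctrl.sense()
    p0=np.array(s['eef_pos']) if p0 is None else np.array(p0); R0=q2R(s['ee_rot']) if R0 is None else R0
    d=R0.inv().apply(np.array(p)-p0)/10; r=(R0.inv()*Rt).as_rotvec()
    print('shift cm',np.round(d,2),'rot',np.round(r,4),'deg',round(np.degrees(np.linalg.norm(r)),1),'t',s['time_s'])
    return d,r
E
python3 - <<'E'
from h import *
print(q2R(ctrl.sense()['ee_rot']).as_matrix().round(3))
for fl in (0,1):
    delta([480,-283,200],rot(.5,0,fl))
E
```

```text
[[-0.954  0.     0.299]
 [-0.299 -0.    -0.954]
 [ 0.    -1.     0.   ]]
shift cm [-37.34   3.13 -11.14] rot [ 0.     -2.8466  0.    ] deg 163.1 t 0.95
shift cm [-37.34   3.13 -11.14] rot [-0.     0.295  0.   ] deg 16.9 t 0.95
```

```bash
python3 -m inch '[-5,0.5,-1.5,0,0.04,0,-9,0.9,-2.7,0,0.08,0,-13,1.2,-4,0,0.12,0,-17,1.5,-5,0,0.15,0,-21,1.8,-6.3,0,0.18,0,-25,2.1,-7.5,0,0.2,0,-29,2.5,-8.7,0,0.24,0,-33,2.8,-10,0,0.27,0]' -1 60; python3 -m inch '[-3,0.3,-1.1,0,0.025,0,-4.3,0.3,-1.1,0,0.025,0,-4.3,0.3,-1.1,0,0.025,0]'
python3 - <<'E'
from h import *
delta([480,-283,200],rot(.5,0,1))
save('w1.png',ctrl.capture('wrist'));print(ctrl.sense()['eef_pos'],ctrl.sense()['joints'])
for t in ['bar','bar_handle','bar_tip','bar_tail']:
  print(t,[(np.round(d['uv'],1).tolist(),round(d['score'],2)) for d in ctrl.search_frame(t,'wrist')])
E
```

```text
time_s: 1.62
eef_pos: [433.2, -312.6, 204.2]
ee_rot: [-0.011, 0.011, -0.707, 0.707]
force: [0.6, -0.5, -0.1]
grip_width: 1.0
time_s: 1.87
eef_pos: [476.3, -300.4, 200.8]
ee_rot: [0.004, -0.004, 0.707, -0.707]
force: [0.4, 0.2, -0.8]
grip_width: 1.002
shift cm [-0.39  0.08 -1.74] rot [ 0.0002  0.0033 -0.0002] deg 0.2 t 1.8667
[ 474.8446637  -301.19134787  200.84825349] [-7.73512042e-01  4.18971500e-01  1.42848107e+00 -1.60720912e-04
  1.29462963e+00  7.86528900e-01]
bar [([266.6, 138.9], 0.74), ([332.4, 304.2], 0.59)]
bar_handle [([269.5, 139.7], 0.78), ([330.9, 305.9], 0.55)]
bar_tip [([332.7, 307.5], 0.98), ([271.5, 138.5], 0.8)]
bar_tail [([329.9, 304.2], 0.83), ([265.6, 137.8], 0.6)]
```

View pics/w1.png

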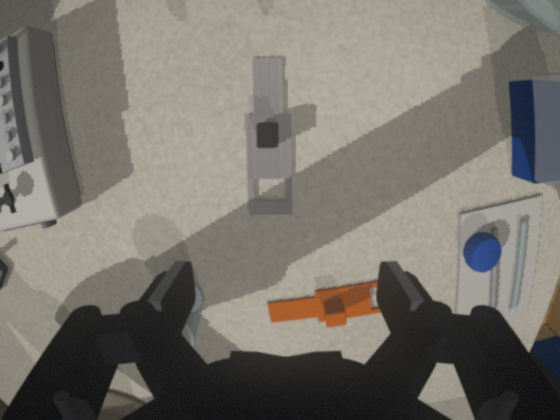

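The wrist picture shows the grey bar: handle top (268,134), tail edge (268,57), eye (271,188), tip edge (271,214). The orange decoy is at (335,303).

```bash
python3 - <<'E'
from h import *
c=ctrl.get_calibration('wrist')
im=cv2.imread('pics/w1.png');cv2.imwrite('pics/w1c.png',cv2.resize(im[45:225,225:320],None,fx=3.3,fy=3.3,interpolation=cv2.INTER_CUBIC))
for n,p,z in [('handle',(268,131),36),('tail',(268,57),4),('eye',(271,188),2),('tip',(271,214),4)]: print(n,onz(c,p,z,True).round(1))
E
```

```text
handle [ 528.9 -285.1   36. ]
tail [ 605.3 -283.     4. ]
eye [ 465.8 -286.4    2. ]
tip [ 437.1 -286.4    4. ]
```

View pics/w1c.png

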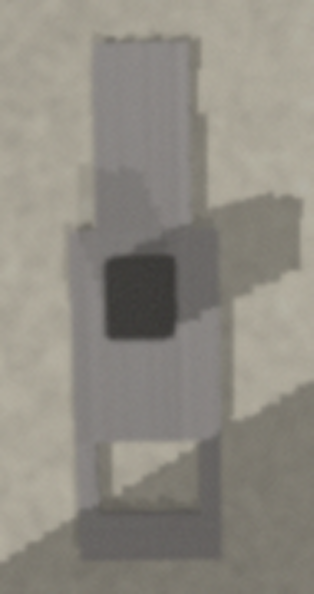

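```bash
python3 - <<'E'
from h import *
c=ctrl.get_calibration('wrist')
for n,p,z in [('handle',(267.5,135),36)]: print(n,onz(c,p,z,True).round(1))
delta([527,-284,8],rot(.9,0,1))
E
```

```text
handle [ 525.1 -284.6   36. ]
shift cm [-5.38 19.34 -1.79] rot [-0.0002 -0.0083  0.    ] deg 0.5 t 2.1167
```

```bash
python3 -m inch '[-2.6,3,-0.9,0,-0.01,0,-5.1,5.5,-1.8,0,-0.01,0,-5.1,9,-1.8,0,-0.01,0,-5.1,12.5,-1.8,0,-0.01,0,-5.1,15.5,-1.8,0,-0.01,0,-5.1,17.8,-1.8,0,-0.01,0,-5.1,18.9,-1.8,0,-0.01,0,-5.1,19.1,-1.8,0,-0.01,0]'
python3 - <<'E'
from h import *
delta([526,-284.3,8],rot(.9,0,1))
save('w2.png',ctrl.capture('wrist'))
E
```

```text
time_s: 2.78
eef_pos: [523.9, -283.2, 8.6]
ee_rot: [0.005, -0.007, 0.708, -0.706]
force: [-0.1, 0.1, 0.5]
grip_width: 0.997
shift cm [-0.21  0.06  0.11] rot [0.0021 0.002  0.0025] deg 0.2 t 2.7833
```

View pics/w2.png

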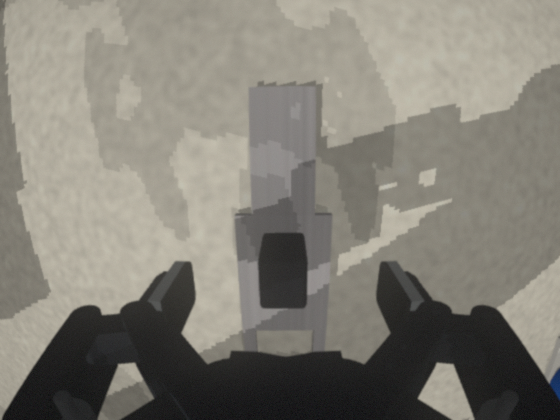

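The handle is at (283,270), between the open fingers. I'll close and lift.

```bash
python3 -m inch '[-0.2,0,0,0,0,0,-0.2,0,0,0,0,0,-0.2,0,0,0,0,0,-0.2,0,0,0,0,0,-0.2,0,0,0,0,0,-0.2,0,0,0,0,0]' 1 80
python3 -m inch '[-0.2,0,0,0,0,0]'
python3 - <<'E'
from h import *
save('w3.png',ctrl.capture('wrist')); s=ctrl.sense();print(s['eef_pos'],s['force'],s['grip_width'])
E
```

```text
time_s: 3.33
eef_pos: [527.5, -283.4, 11.1]
ee_rot: [-0.007, 0.006, -0.707, 0.707]
force: [1.1, -0.5, -1.7]
grip_width: 0.217
time_s: 3.42
eef_pos: [528.6, -283.4, 11.0]
ee_rot: [-0.006, 0.007, -0.707, 0.707]
force: [-6.7, 0.9, 7.3]
grip_width: 0.219
[ 528.99901686 -283.3894783    11.02677071] [-5.35616313  0.08848974  7.86652692] 0.21677742209615358
```

View pics/w3.png

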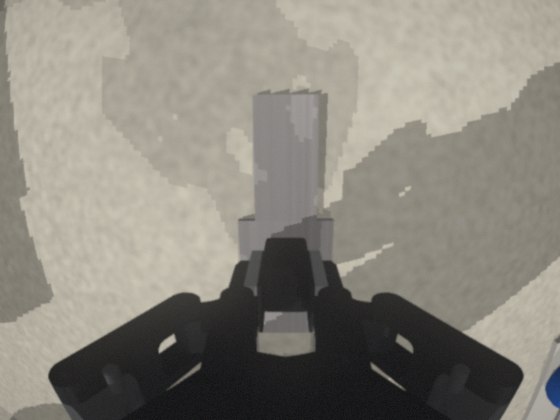

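```bash
python3 -m inch '[0,-1,0,0,0,0,0,-3,0,0,0,0,0,-6,0,0,0,0,0,-9.5,0,0,0,0,0,-13,0,0,0,0,0,-16,0,0,0,0,0,-18.5,0,0,0,0,0,-19,0,0,0,0,0]' - 100
python3 - <<'E'
from h import *
save('w4.png',ctrl.capture('wrist')); s=ctrl.sense();print(s['eef_pos'],s['force'],s['grip_width'])
c=ctrl.get_calibration('wrist');T=np.array(c['world_to_cam']);o=-T[:3,:3].T@T[:3,3];print('cam in tool',q2R(s['ee_rot']).inv().apply(o-s['eef_pos']), 'axis in tool',q2R(s['ee_rot']).inv().apply(T[2,:3]))
E
```

```text
[ 528.98740361 -283.40501253   11.03305233] [-5.0094073   0.90463669  6.60926052] 0.21322605432262878
cam in tool [ -71.34095166 -142.35618794   -0.28640671] axis in tool [ 2.85444194e-01  9.58395303e-01 -2.33162995e-04]$: bad value
```

View pics/w4.png

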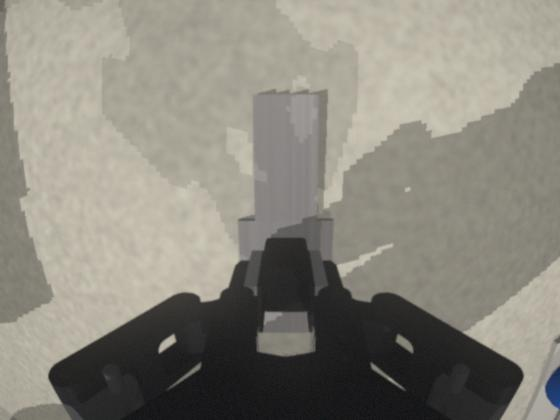

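```bash
python3 -m inch '[0,-1,0,0,0,0,0,-3,0,0,0,0,0,-6,0,0,0,0,0,-9.5,0,0,0,0,0,-13,0,0,0,0,0,-16,0,0,0,0,0,-18.5,0,0,0,0,0,-19,0,0,0,0]' - 100
python3 - <<'E'
from h import *
save('w4.png',ctrl.capture('wrist')); s=ctrl.sense();print(s['eef_pos'],s['force'],s['grip_width'],s['wrist_torque'])
E
```

```text
time_s: 4.18
eef_pos: [530.2, -283.8, 205.3]
ee_rot: [-0.009, 0.005, -0.705, 0.709]
force: [0.2, -0.4, -1.1]
grip_width: 0.213
[ 529.85830473 -283.59504852  203.46762049] [ 0.12360227  0.49656251 -1.81781654] 0.21128198557085937 [-0.00768698 -0.03638082  0.02426022]
```

View pics/w4.png

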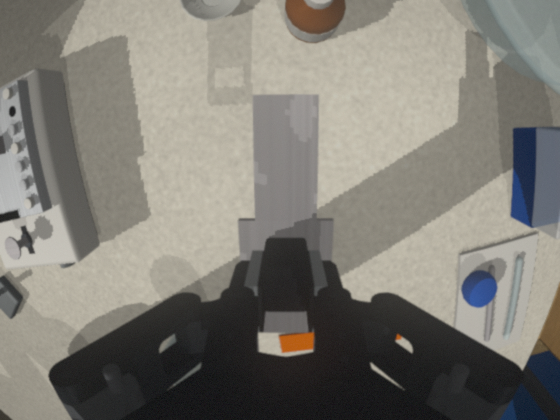

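```bash
python3 - <<'E'
from h import *
im=cv2.imread('pics/w4.png');cv2.imwrite('pics/w4c.png',cv2.resize(im[80:370,225:345],None,fx=2,fy=2,interpolation=cv2.INTER_CUBIC))
from scipy.optimize import least_squares
c=ctrl.get_calibration('wrist');s=ctrl.sense();p0=np.array(s['eef_pos']);R0=q2R(s['ee_rot'])
print(R0.as_matrix().round(3))
M=np.column_stack([[-1,0,0],[0,0,-1],[0,-1,0]]).astype(float)  # tool axes in bar
pts=[((140,15,4),(253,95)),((140,-15,4),(319,95)),((80,23.5,4),(239,218.5)),((80,-23.5,4),(333,218.5)),((12,0,4),(286,332))]
def model(v,P): # v: bar origin in tool(3), pitch,yaw
    Rb=R.from_matrix(M.T)*R.from_euler('zy',[v[4],-v[3]])
    return p0+R0.apply(np.array(v[:3])+Rb.apply(P))
def res(v):
    return np.concatenate([ (proj(c,model(v,P),True)-q)*([1,1] if P[1] else [0,1]) for P,q in pts])
r=least_squares(res,[60,11,0,0,0]);print(r.x.round(3),np.degrees(r.x[3:]),r.fun.round(1))
for z in (9,11,13):
  r2=least_squares(lambda v:res([v[0],z,v[1],0,v[2]]),[60,0,0]);print(z,r2.x.round(3),r2.fun.round(1))
E
```

```text
[[-1.     0.004  0.019]
 [-0.019 -0.003 -1.   ]
 [-0.004 -1.     0.003]]
[ 5.9290e+01  1.1388e+01  1.8000e-02 -2.8000e-02  1.0000e-03] [-1.60263289  0.05542973] [ 0.8 -0.1 -0.8 -0.1 -0.4  0.3  0.4  0.2 -0.  -0.2]
9 [5.8595e+01 1.5000e-02 1.0000e-03] [-0.6 -2.4  0.6 -2.4 -1.8  2.1  1.8  2.1 -0.   1.9]
11 [5.8947e+01 1.7000e-02 1.0000e-03] [-0.2 -1.3  0.2 -1.3 -1.1  1.4  1.1  1.4 -0.   0.2]
13 [5.9302e+01 1.9000e-02 1.0000e-03] [ 0.3 -0.3 -0.3 -0.3 -0.5  0.8  0.5  0.8 -0.  -1.4]
```

View pics/w4c.png

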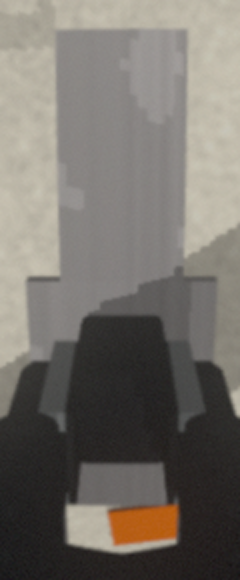

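```bash
python3 - <<'E'
from h import *
delta([470,-70,235],rot(10.3,0,1))
E
```

```text
shift cm [  5.57  -3.25 -21.46] rot [-0.0037 -0.1609 -0.0039] deg 9.2 t 4.2333
```

```bash
python3 -m inch '[0.4,-0.5,-2,0,-0.02,0,1.2,-1.1,-5,0,-0.05,0,2.2,-1.7,-8.5,0,-0.08,0,3.2,-2.2,-12,0,-0.11,0,4.2,-2.7,-15.5,0,-0.13,0,5,-3,-18.5,0,-0.15,0,5.4,-3.2,-20.7,0,-0.16,0,5.6,-3.2,-21.5,0,-0.16,0]'
python3 -m inch '[0,0,0,0,0,0,0,0,0,0,0,0]'
python3 - <<'E'
from h import *
s=ctrl.sense();print(s['eef_pos'],s['force'])
im=ctrl.capture('wrist')
save('w5.png',im)
c=ctrl.get_calibration('wrist');
import json;json.dump({k:np.array(v).tolist() for k,v in c.items()},open('c5.json','w'))
E
```

```text
time_s: 4.9
eef_pos: [467.9, -66.4, 231.2]
ee_rot: [0.063, -0.065, 0.705, -0.704]
force: [0.9, -0.2, -2.0]
grip_width: 0.212
time_s: 5.07
eef_pos: [469.0, -69.6, 231.3]
ee_rot: [0.063, -0.064, 0.704, -0.704]
force: [0.6, 0.3, -2.0]
grip_width: 0.21
[469.0061828  -69.60370814 231.31413443] [ 0.60545802  0.31388748 -2.00001112]
```

View pics/w5.png

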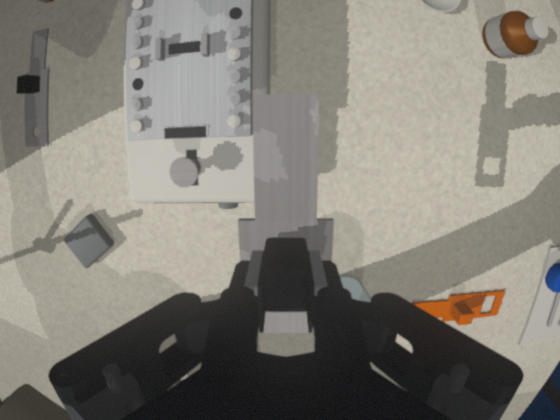

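The wrist picture shows the whole mixer top: stud head (184,172), front pad (185,133), rear pad (184,47).

```bash
python3 - <<'E'
import cv2
im=cv2.imread('pics/w5.png');cv2.imwrite('pics/w5c.png',cv2.resize(im[25:210,120:265],None,fx=3.2,fy=3.2,interpolation=cv2.INTER_CUBIC))
E
```

```text
(no output)
```

View pics/w5c.png

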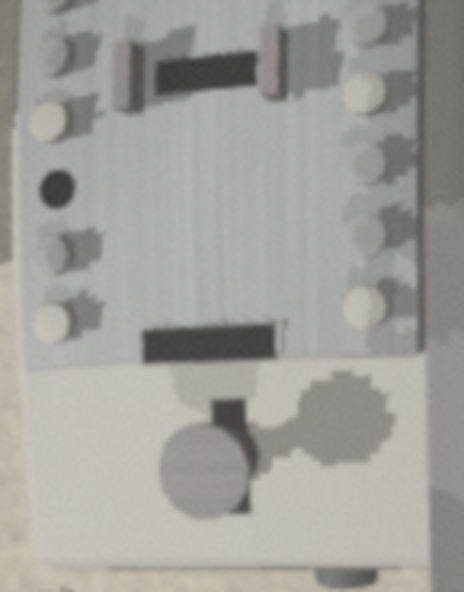

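```bash
python3 - <<'E'
from h import *
import json
c=json.load(open('c5.json'))
w=lambda x,y:((x+.5)/3.2-.5+120,(y+.5)/3.2-.5+25)
g=lambda x,y,z:onz(c,w(x,y),z,True)
fp=g(209.5,342,85);rp=g(206.5,74,85);hd=g(204,470,95);L=g(26,370,83);Rr=g(420,352,83)
slot=g(234,456,65)
u=rp-fp;yaw=np.arctan2(u[1],u[0]);print('pads',fp,rp,np.linalg.norm(u),np.degrees(yaw))
v=L-Rr;print('corners',(L+Rr)/2,np.linalg.norm(v),np.degrees(np.arctan2(-v[0],v[1])))
for nm,f,h,y in [('wrist',fp,hd,10.3)]:
    y=np.radians(y);U=np.array([np.cos(y),np.sin(y),0]);V=np.array([-U[1],U[0],0])
    mid=(fp+rp)/2-.5*U; print('origin',mid,'head in mixer',(h-mid)@U,(h-mid)@V,'slot mid',(slot-mid)@U,(slot-mid)@V,'corners',((L+Rr)/2-mid)@U,((L+Rr)/2-mid)@V)
print('head',hd, 'cheek', g(135,75,95),g(271,63,95))
E
```

```text
pads [510.16076215  30.59465242  85.        ] [586.69696097  44.23755225  85.        ] 77.74264239219775 10.107057191383126
corners [505.27024432  29.96395909  83.        ] 121.2658785434741 10.265309603713277
origin [547.93691904  37.32670123  85.        ] head in mixer -73.74717894510009 0.6021912929720238 slot mid -74.82134812165313 0.36565605976544346 corners -43.29557747138794 0.38480412598700897
head [475.27049995  24.73302927  95.        ] cheek [583.3704909  61.9125371  95.       ] [589.74216317  23.00549184  95.        ]
```

```bash
python3 - <<'E'
from h import *
for n in ['w3','w4','w5']:
    g=cv2.cvtColor(cv2.imread(f'pics/{n}.png'),cv2.COLOR_BGR2GRAY).astype(float)
    print(n,'tail',g[86:102,262:280].mean(1).round(0),'shoulder',g[212:224,241:247].mean(1).round(0), 'eye',g[325:340,290:300].mean(1).round(0))
E
```

```text
w3 tail [167. 167. 166. 163. 155. 143. 131. 125. 129. 136. 139. 139. 139. 139.
 139. 138.] shoulder [174. 173. 172. 165. 147. 131. 114.  96. 102. 124. 132. 132.] eye [107. 107. 107. 108. 108. 108. 108. 117. 128. 134. 134. 134. 133. 132.
 131.]
w4 tail [184. 185. 185. 184. 183. 182. 181. 177. 161. 144. 138. 137. 137. 137.
 137. 137.] shoulder [190. 191. 191. 190. 187. 171. 126.  97. 105. 124. 130. 130.] eye [105. 105. 104. 105. 105. 104. 103.  96.  84.  89. 106. 112. 112. 113.
 112.]
w5 tail [120. 122. 124. 126. 126. 126. 127. 127. 130. 133. 134. 134. 134. 134.
 133. 134.] shoulder [184. 182. 182. 182. 183. 171. 128.  96. 101. 123. 129. 130.] eye [145. 144. 144. 145. 145. 145. 144. 140. 133. 131. 130. 130. 130. 129.
 127.]
```

```bash
cat >> h.py <<'E'
STUD=np.array([475.6,24.8]); YAW=10.2
BT=np.array([71.2,11.1,0.])
U=np.array([np.cos(np.radians(YAW)),np.sin(np.radians(YAW)),0]);V=np.array([-U[1],U[0],0])
def tgt(px,zp,th,vy=0,yaw=YAW):
    P=np.array([*STUD,0])+px*U+vy*V+[0,0,zp]
    Rt=rot(yaw,th,1); return P-Rt.apply(BT),Rt
def now():
    s=ctrl.sense();p=np.array(s['eef_pos']);Rt=q2R(s['ee_rot'])
    P=p+Rt.apply(BT)-[*STUD,0]; X=-Rt.as_matrix()[:,0]
    f=np.array(s['force']); tq=np.array(s['wrist_torque'])
    print('t %.2f P x %.2f y %.2f z %.2f pitch %.2f yaw %.2f  F u %.1f v %.1f z %.1f  T u %.2f v %.2f z %.2f'%(s['time_s'],P@U,P@V,P[2],np.degrees(np.arcsin(X[2])),np.degrees(np.arctan2(X[1],X[0])),f@U,f@V,f[2],tq@U,tq@V,tq[2]))
E
python3 - <<'E'
from h import *
now()
delta(*tgt(-22,135,28))
E
```

```text
t 5.12 P x -94.35 y -92.24 z 220.41 pitch -0.06 yaw 10.20  F u 0.5 v -0.4 z -1.5  T u 0.02 v 0.03 z 0.03
shift cm [-5.88  5.32 -9.22] rot [ 3.000e-04 -1.000e-04  4.898e-01] deg 28.1 t 5.1167
```

```bash
python3 -m inch '[-0.5,0.4,-1,0,0,0.06,-1.3,1,-2.5,0,0,0.13,-2.2,1.8,-4,0,0,0.21,-3.2,2.7,-5.5,0,0,0.29,-4.2,3.6,-7,0,0,0.37,-5.1,4.5,-8.3,0,0,0.44,-5.7,5.1,-9,0,0,0.48,-5.9,5.3,-9.2,0,0,0.49]'
python3 -m inch '[0,0,0,0,0,0,0,0,0,0,0,0]'
python3 - <<'E'
from h import *
now();delta(*tgt(-22,100,28))
save('w6.png',ctrl.capture('wrist'));save('s6.png',ctrl.capture('scene'),(230,150,390,290),4.8);save('t6.png',ctrl.capture('top'),(180,130,310,270),4)
E
```

```text
time_s: 5.78
eef_pos: [510.0, 31.7, 177.2]
ee_rot: [0.231, 0.109, 0.699, -0.668]
force: [0.6, -0.5, -3.0]
grip_width: 0.209
time_s: 5.95
eef_pos: [511.2, 30.8, 179.4]
ee_rot: [0.231, 0.11, 0.698, -0.668]
force: [-0.1, 0.4, -2.5]
grip_width: 0.208
t 5.95 P x -21.51 y -0.43 z 136.14 pitch 28.02 yaw 10.20  F u -0.1 v 0.4 z -2.5  T u -0.01 v 0.44 z 0.04
shift cm [ 1.74  3.17 -0.04] rot [-0.0003  0.     -0.0003] deg 0.0 t 5.95
```

View pics/w6.png

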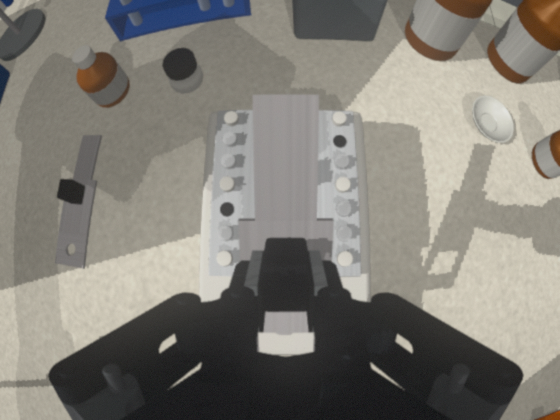

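View pics/s6.png

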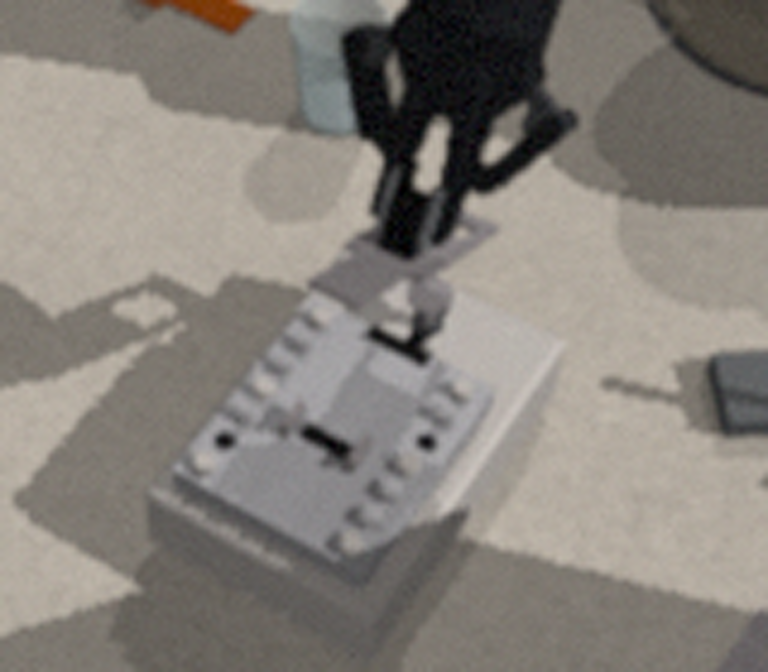

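View pics/t6.png

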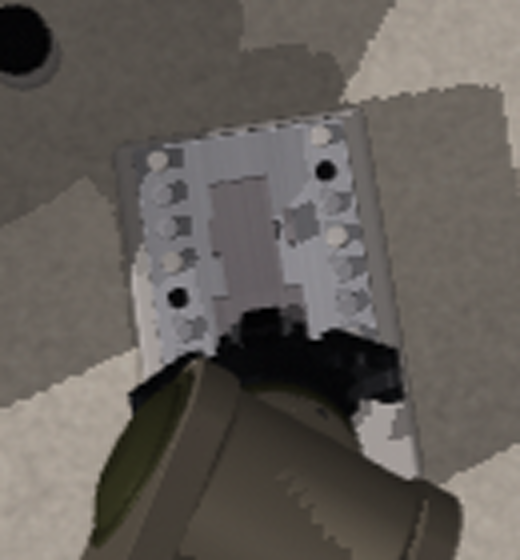

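```bash
python3 -m inch '[0.3,0.6,0,0,0,0,0.8,1.4,0,0,0,0,1.2,2.2,0,0,0,0,1.6,2.9,-0.03,0,0,0,1.9,3.4,-0.03,0,0,0,2.1,3.7,-0.04,0,0,0,2.1,3.85,-0.04,0,0,0,2.1,3.85,-0.04,0,0,0]'
python3 - <<'E'
from h import *
now();delta(*tgt(-21,86.5,28))
save('w7.png',ctrl.capture('wrist'));save('s7.png',ctrl.capture('scene'),(290,170,370,240),9)
E
```

```text
time_s: 6.77
eef_pos: [510.4, 32.1, 135.2]
ee_rot: [0.232, 0.11, 0.699, -0.668]
force: [-0.1, -0.2, -2.9]
grip_width: 0.214
t 6.77 P x -22.05 y 1.01 z 91.93 pitch 28.06 yaw 10.24  F u -0.1 v -0.2 z -2.9  T u 0.02 v 0.46 z 0.01
shift cm [0.16 0.54 0.1 ] rot [ 0.0005  0.0006 -0.0011] deg 0.1 t 6.7667
```

View pics/w7.png

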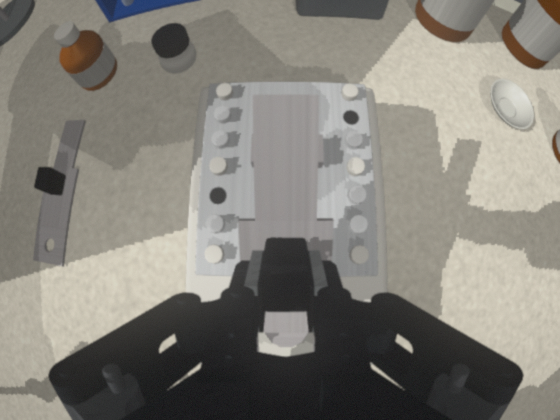

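View pics/s7.png

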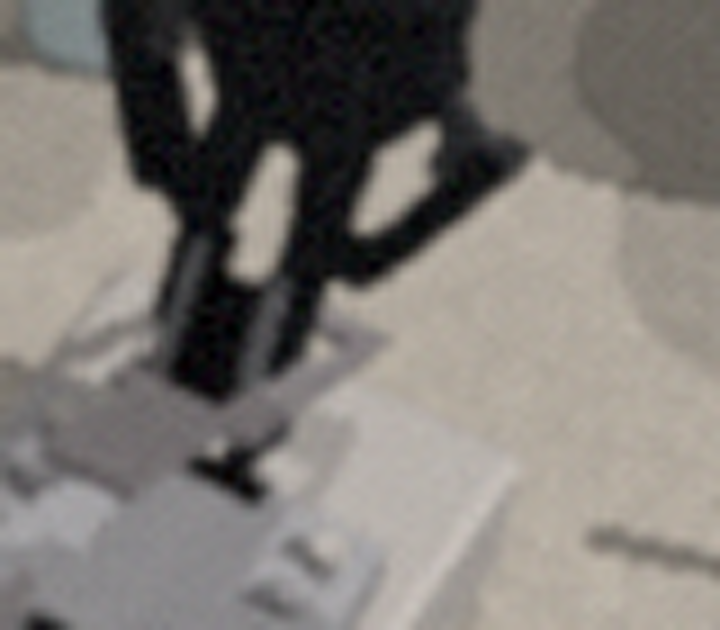

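```bash
python3 -m inch '[0.06,0.2,0.03,0,0,0,0.12,0.4,0.07,0,0,0,0.16,0.52,0.07,0,0,0,0.16,0.52,0.07,0,0,0]'
python3 - <<'E'
from h import *
now();delta(*tgt(-16,86.5,28))
save('w8.png',ctrl.capture('wrist'),(225,225,345,375),4)
E
```

```text
time_s: 7.2
eef_pos: [511.4, 31.6, 129.8]
ee_rot: [0.232, 0.109, 0.699, -0.668]
force: [0.5, 0.9, -2.4]
grip_width: 0.218
t 7.20 P x -21.19 y 0.32 z 86.52 pitch 28.06 yaw 10.24  F u 0.6 v 0.8 z -2.4  T u -0.04 v 0.46 z 0.02
shift cm [-0.46  0.25  0.04] rot [ 0.0005  0.0005 -0.001 ] deg 0.1 t 7.2
```

View pics/w8.png

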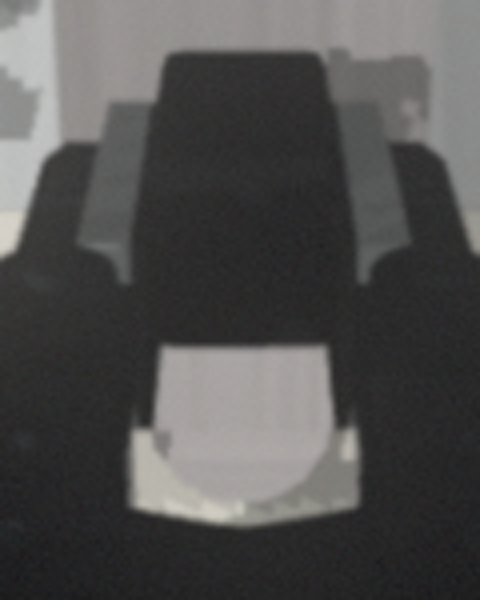

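```bash
python3 -m inch '[-0.18,0.09,0,0,0,0,-0.35,0.19,0,0,0,0,-0.45,0.24,0,0,0,0]'
python3 - <<'E'
from h import *
now()
E
python3 -m inch '[-0.1,0.05,0,0,0,0,-0.2,0.1,0,0,0,0,-0.26,0.14,0,0,0,0]'
python3 - <<'E'
from h import *
now();delta(*tgt(-11,86.5,27,.2))
E
```

```text
time_s: 7.5
eef_pos: [516.8, 32.5, 130.2]
ee_rot: [0.232, 0.11, 0.698, -0.668]
force: [-0.8, -0.7, -2.5]
grip_width: 0.214
t 7.50 P x -15.64 y 0.25 z 86.87 pitch 28.09 yaw 10.25  F u -1.0 v -0.5 z -2.5  T u -0.05 v 0.44 z -0.01
time_s: 7.75
eef_pos: [519.5, 33.1, 130.1]
ee_rot: [0.232, 0.11, 0.699, -0.668]
force: [-0.2, 0.0, -2.7]
grip_width: 0.213
t 7.75 P x -12.89 y 0.30 z 86.78 pitch 28.08 yaw 10.25  F u -0.2 v 0.1 z -2.7  T u -0.03 v 0.44 z 0.02
shift cm [-0.17  0.25  0.02] rot [ 0.0003  0.0008 -0.0188] deg 1.1 t 7.75
```

```bash
python3 -m inch '[-0.08,0.13,0,0,0,-0.01,-0.17,0.26,0,0,0,-0.019,-0.17,0.26,0,0,0,-0.019]'
python3 - <<'E'
from h import *
now();delta(*tgt(-8.5,86.4,26,.2))
E
```

```text
time_s: 8.0
eef_pos: [522.5, 33.5, 128.6]
ee_rot: [0.226, 0.103, 0.7, -0.67]
force: [-0.2, 0.6, -3.3]
grip_width: 0.214
t 8.00 P x -10.72 y 0.20 z 86.44 pitch 26.96 yaw 10.25  F u -0.1 v 0.6 z -3.3  T u 0.02 v 0.42 z 0.01
shift cm [-0.21  0.22  0.01] rot [ 0.0002  0.0008 -0.0168] deg 1.0 t 8.0
```

```bash
python3 -m inch '[-0.1,0.11,0,0,0,-0.009,-0.21,0.22,0,0,0,-0.017,-0.21,0.22,0,0,0,-0.017]'
python3 - <<'E'
from h import *
now();delta(*tgt(-7,86.4,25.3,.2));save('w9.png',ctrl.capture('wrist'),(225,225,345,375),4)
E
```

```text
time_s: 8.25
eef_pos: [525.3, 34.0, 127.6]
ee_rot: [0.22, 0.097, 0.7, -0.672]
force: [-0.2, 0.3, -3.4]
grip_width: 0.215
t 8.25 P x -8.58 y 0.24 z 86.44 pitch 26.00 yaw 10.25  F u -0.2 v 0.4 z -3.4  T u 0.09 v 0.39 z -0.01
shift cm [-0.15  0.16  0.01] rot [ 0.0002  0.0009 -0.0122] deg 0.7 t 8.25
```

View pics/w9.png

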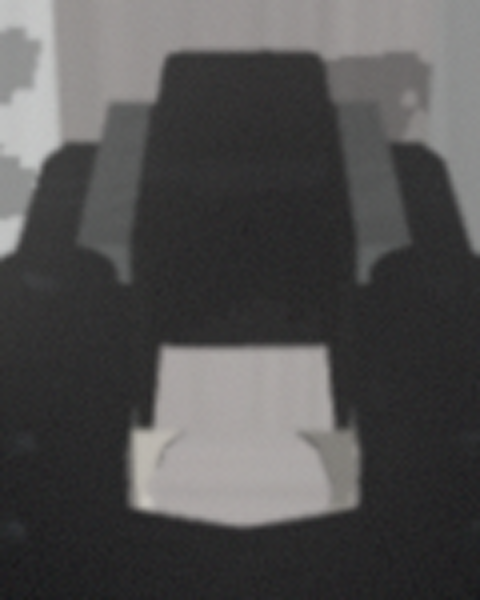

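```bash
python3 -m inch '[-0.07,0.08,0,0,0,-0.006,-0.15,0.16,0,0,0,-0.012,-0.15,0.16,0,0,0,-0.012]'
python3 - <<'E'
from h import *
now();
E
python3 -m inch '[-0.05,0.02,0,0,0,0,-0.09,0.05,0,0,0,0,-0.09,0.05,0,0,0,0]'
python3 - <<'E'
from h import *
now();save('w10.png',ctrl.capture('wrist'),(225,225,345,375),4)
E
```

```text
time_s: 8.55
eef_pos: [527.2, 34.4, 126.8]
ee_rot: [0.216, 0.093, 0.701, -0.673]
force: [0.4, -0.4, -2.0]
grip_width: 0.215
t 8.55 P x -7.15 y 0.24 z 86.35 pitch 25.32 yaw 10.25  F u 0.3 v -0.5 z -2.0  T u 0.03 v 0.34 z -0.01
time_s: 8.8
eef_pos: [527.9, 34.6, 126.7]
ee_rot: [0.216, 0.093, 0.701, -0.673]
force: [0.4, 0.4, -1.6]
grip_width: 0.214
t 8.80 P x -6.35 y 0.33 z 86.20 pitch 25.33 yaw 10.24  F u 0.4 v 0.3 z -1.6  T u -0.04 v 0.36 z -0.02
```

View pics/w10.png

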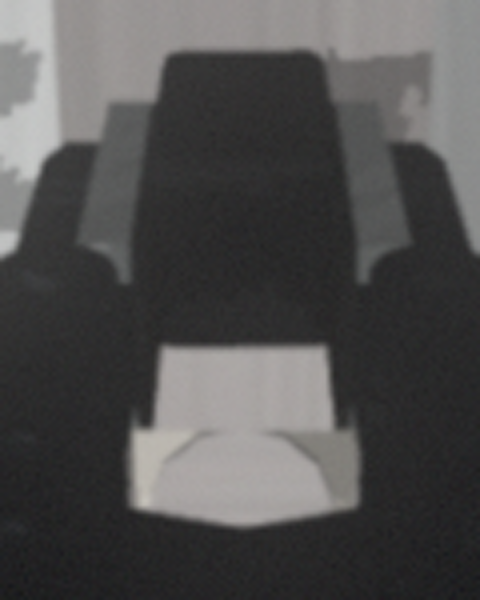

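```bash
python3 -m inch '[-0.04,0.02,0,0,0,0,-0.07,0.035,0,0,0,0,-0.07,0.035,0,0,0,0]'
python3 - <<'E'
from h import *
now();
E
python3 -m inch '[-0.03,0.015,0,0,0,0,-0.06,0.03,0,0,0,0,-0.06,0.03,0,0,0,0]'
python3 - <<'E'
from h import *
now()
E
```

```text
time_s: 9.1
eef_pos: [528.7, 34.7, 126.7]
ee_rot: [0.216, 0.093, 0.701, -0.673]
force: [0.1, -0.2, -2.7]
grip_width: 0.215
t 9.10 P x -5.57 y 0.32 z 86.20 pitch 25.33 yaw 10.24  F u 0.0 v -0.3 z -2.7  T u -0.02 v 0.43 z -0.04
time_s: 9.35
eef_pos: [529.2, 34.9, 126.5]
ee_rot: [0.216, 0.093, 0.701, -0.673]
force: [-0.0, -0.1, -1.7]
grip_width: 0.214
t 9.35 P x -5.12 y 0.39 z 86.07 pitch 25.29 yaw 10.26  F u -0.0 v -0.1 z -1.7  T u -0.03 v 0.61 z 0.01
```

```bash
for i in 1 2 3; do python3 -m inch '[0,0,0,0,0,0]' >/dev/null; python3 -c "
from h import *
now()"; done
```

```text
t 9.43 P x -5.11 y 0.38 z 86.09 pitch 25.30 yaw 10.24  F u -1.0 v 0.7 z -1.6  T u 0.01 v 0.70 z 0.02
t 9.52 P x -5.09 y 0.38 z 86.09 pitch 25.30 yaw 10.24  F u -0.8 v -0.2 z -2.6  T u -0.03 v 0.70 z 0.01
t 9.60 P x -5.06 y 0.38 z 86.12 pitch 25.31 yaw 10.25  F u -2.0 v -0.7 z -1.9  T u 0.01 v 0.70 z 0.08
```

Tip contact with the neck is felt at P = −5.1 mm: Fu is about −1.3 N and the wrist torque rose from 0.36 to 0.70. That matches the camera's stud position. I'll ease off slightly and start levelling about the tip.

```bash
python3 - <<'E'
from h import *
for a in [(-5.4,86,23.5,.2),(-5.4,86,21.5,.2)]: delta(*tgt(*a))
E
```

```text
shift cm [0.   0.22 0.02] rot [ 0.0005  0.0007 -0.0316] deg 1.8 t 9.6
shift cm [-0.02  0.47  0.02] rot [ 0.0004  0.0007 -0.0665] deg 3.8 t 9.6
```

```bash
python3 -m inch '[0.02,0.04,0,0,0,0,0.02,0.1,0.01,0,0,-0.012,0.01,0.17,0.01,0,0,-0.024,0,0.22,0.01,0,0,-0.032,0,0.22,0.01,0,0,-0.032]'
python3 - <<'E'
from h import *
now()
for a in [(-5.4,86,21.5,.2),(-5.4,86,19.5,.2)]: delta(*tgt(*a))
E
```

```text
time_s: 10.02
eef_pos: [530.4, 35.0, 124.6]
ee_rot: [0.205, 0.081, 0.702, -0.677]
force: [-1.8, -0.9, -2.9]
grip_width: 0.211
t 10.02 P x -5.15 y 0.25 z 86.06 pitch 23.44 yaw 10.26  F u -1.9 v -0.6 z -2.9  T u 0.03 v 0.67 z -0.03
shift cm [-0.01  0.24  0.01] rot [ 0.0004  0.001  -0.0338] deg 1.9 t 10.0167
shift cm [-0.03  0.49  0.01] rot [ 0.0004  0.001  -0.0687] deg 3.9 t 10.0167
```

```bash
python3 -m inch '[0.02,0.06,0,0,0,-0.008,0.02,0.13,0,0,0,-0.018,0.01,0.2,0,0,0,-0.028,0.01,0.24,0,0,0,-0.034,0.01,0.24,0,0,0,-0.034]'
python3 - <<'E'
from h import *
now()
for a in [(-5.4,86,19.5,.2),(-5.4,85.8,17.5,.2)]: delta(*tgt(*a))
save('w11.png',ctrl.capture('wrist'),(225,225,345,375),4)
E
```

```text
time_s: 10.43
eef_pos: [531.4, 35.1, 122.5]
ee_rot: [0.194, 0.069, 0.704, -0.68]
force: [-0.3, -0.5, -2.6]
grip_width: 0.21
t 10.43 P x -5.44 y 0.19 z 86.01 pitch 21.53 yaw 10.25  F u -0.4 v -0.4 z -2.6  T u 0.03 v 0.40 z 0.05
shift cm [-0.04  0.26  0.  ] rot [ 0.0002  0.0009 -0.0354] deg 2.0 t 10.4333
shift cm [-0.06  0.52  0.  ] rot [ 0.0002  0.0009 -0.0703] deg 4.0 t 10.4333
```

View pics/w11.png

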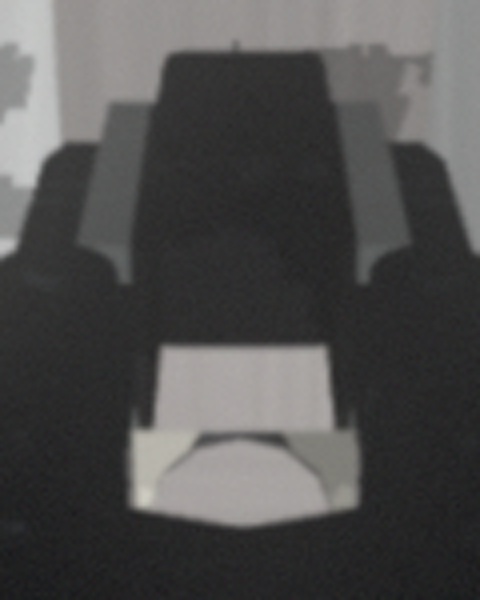

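Contact is released, and a dark gap now shows between the head's back edge and the inner lip at crop (240,436). I'll keep levelling.

```bash
python3 -m inch '[-0.01,0.08,0,0,0,-0.01,-0.02,0.16,0,0,0,-0.022,-0.03,0.25,0,0,0,-0.035,-0.03,0.25,0,0,0,-0.035]'
python3 - <<'E'
from h import *
now()
E
python3 -m inch '[-0.01,0.08,0,0,0,-0.01,-0.02,0.16,0,0,0,-0.022,-0.03,0.25,0,0,0,-0.035,-0.03,0.25,0,0,0,-0.035]'
python3 - <<'E'
from h import *
now()
for a in [(-5.4,86,15,.2),(-5.6,85.8,12,.2),(-6,85.8,6,.2)]: delta(*tgt(*a))
E
```

```text
time_s: 10.82
eef_pos: [532.6, 35.3, 120.2]
ee_rot: [0.181, 0.057, 0.705, -0.683]
force: [-0.5, 0.4, -2.7]
grip_width: 0.213
t 10.82 P x -5.44 y 0.17 z 85.99 pitch 19.49 yaw 10.25  F u -0.4 v 0.5 z -2.7  T u -0.01 v 0.42 z -0.03
time_s: 11.15
eef_pos: [533.7, 35.5, 117.9]
ee_rot: [0.169, 0.045, 0.706, -0.687]
force: [-0.3, -0.4, -2.2]
grip_width: 0.216
t 11.15 P x -5.51 y 0.18 z 85.93 pitch 17.48 yaw 10.25  F u -0.4 v -0.4 z -2.2  T u -0.02 v 0.34 z -0.03
shift cm [-0.05  0.31  0.  ] rot [ 0.0002  0.0009 -0.0433] deg 2.5 t 11.15
shift cm [-0.06  0.69  0.  ] rot [ 0.0001  0.0009 -0.0957] deg 5.5 t 11.15
shift cm [-0.03  1.44  0.  ] rot [ 1.000e-04  9.000e-04 -2.004e-01] deg 11.5 t 11.15
```

```bash
python3 -m inch '[-0.02,0.12,0,0,0,-0.017,-0.03,0.23,0,0,0,-0.033,-0.05,0.35,0,0,0,-0.049,-0.06,0.47,0,0,0,-0.065,-0.06,0.59,0,0,0,-0.082,-0.06,0.69,0,0,0,-0.096,-0.06,0.69,0,0,0,-0.096]'
python3 - <<'E'
from h import *
now()
for a in [(-6,85.8,6,.2),(-6.5,86,2,.2),(-6.5,86,0,.2)]: delta(*tgt(*a))
E
```

```text
time_s: 11.73
eef_pos: [536.3, 36.0, 111.4]
ee_rot: [0.136, 0.011, 0.707, -0.694]
force: [-0.2, -0.4, -3.0]
grip_width: 0.215
t 11.73 P x -5.65 y 0.21 z 85.77 pitch 11.97 yaw 10.25  F u -0.3 v -0.4 z -3.0  T u 0.02 v 0.26 z 0.02
shift cm [-0.04  0.74  0.01] rot [ 0.0002  0.0009 -0.1041] deg 6.0 t 11.7333
shift cm [-0.01  1.21  0.01] rot [ 1.000e-04  9.000e-04 -1.739e-01] deg 10.0 t 11.7333
shift cm [0.   1.46 0.01] rot [ 1.000e-04  9.000e-04 -2.088e-01] deg 12.0 t 11.7333
```

```bash
python3 -m inch '[-0.01,0.12,0,0,0,-0.017,-0.02,0.24,0,0,0,-0.034,-0.02,0.36,0,0,0,-0.052,-0.03,0.48,0,0,0,-0.07,-0.04,0.6,0,0,0,-0.087,-0.04,0.72,0,0,0,-0.104,-0.04,0.72,0,0,0,-0.104]'
python3 - <<'E'
from h import *
now()
for a in [(-6.5,86.2,2,0),(-6.5,86.2,0,0)]: delta(*tgt(*a))
save('w12.png',ctrl.capture('wrist'))
E
```

```text
time_s: 12.32
eef_pos: [538.2, 36.3, 104.4]
ee_rot: [0.1, -0.026, 0.707, -0.7]
force: [-0.1, 0.8, -3.0]
grip_width: 0.211
t 12.32 P x -6.00 y 0.21 z 85.89 pitch 6.00 yaw 10.25  F u 0.1 v 0.8 z -3.0  T u 0.04 v 0.06 z 0.00
shift cm [-0.01  0.46  0.03] rot [ 0.0001  0.0009 -0.0699] deg 4.0 t 12.3167
shift cm [-0.03  0.71  0.03] rot [ 1.000e-04  9.000e-04 -1.048e-01] deg 6.0 t 12.3167
```

View pics/w12.png

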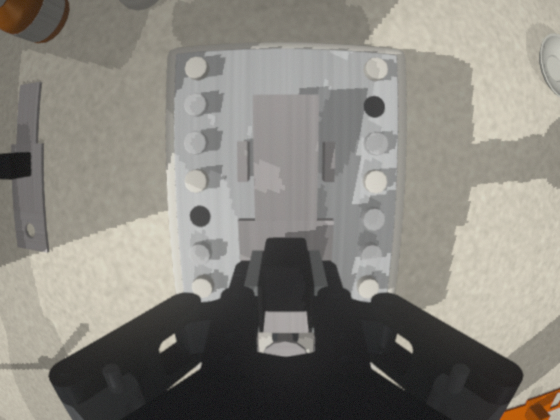

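The tongue (columns 253–319) lies centred between the cheeks (248 and 325). I'll level the rest.

```bash
python3 -m inch '[0,0.12,0,0,0,-0.017,-0.01,0.24,0.01,0,0,-0.035,-0.01,0.36,0.01,0,0,-0.053,-0.01,0.46,0.01,0,0,-0.07,-0.01,0.46,0.01,0,0,-0.07]'
python3 - <<'E'
from h import *
now()
E
python3 -m inch '[0,0.06,0,0,0,-0.009,-0.01,0.12,0,0,0,-0.017,-0.01,0.18,0,0,0,-0.026,-0.02,0.24,0,0,0,-0.035,-0.02,0.24,0,0,0,-0.035]'
python3 - <<'E'
from h import *
now();delta(*tgt(-6.5,85,0,0))
E
```

```text
time_s: 12.78
eef_pos: [538.8, 36.3, 99.8]
ee_rot: [0.075, -0.051, 0.705, -0.703]
force: [0.1, 0.9, -1.7]
grip_width: 0.214
t 12.78 P x -6.56 y 0.10 z 86.21 pitch 1.98 yaw 10.25  F u 0.3 v 0.9 z -1.7  T u -0.00 v 0.01 z -0.01
time_s: 13.2
eef_pos: [538.9, 36.4, 97.6]
ee_rot: [0.063, -0.063, 0.704, -0.704]
force: [-0.0, 0.2, -2.9]
grip_width: 0.211
t 13.20 P x -6.86 y 0.12 z 86.43 pitch 0.02 yaw 10.25  F u -0.0 v 0.2 z -2.9  T u 0.03 v -0.02 z -0.07
shift cm [-0.04  0.15  0.02] rot [ 0.      0.0008 -0.0004] deg 0.1 t 13.2
```

```bash
python3 -m inch '[0,0.04,0,0,0,0,0,0.08,0,0,0,0,0,0.08,0,0,0,0]'
python3 - <<'E'
from h import *
now()
E
python3 -m inch '[0,0.03,0,0,0,0,0,0.06,0,0,0,0,0,0.06,0,0,0,0]'
python3 - <<'E'
from h import *
now()
E
```

```text
time_s: 13.45
eef_pos: [538.7, 36.4, 96.8]
ee_rot: [0.063, -0.063, 0.704, -0.704]
force: [-0.4, 1.5, -3.1]
grip_width: 0.21
t 13.45 P x -7.09 y 0.15 z 85.60 pitch 0.05 yaw 10.24  F u -0.2 v 1.6 z -3.1  T u -0.03 v -0.02 z 0.05
time_s: 13.7
eef_pos: [538.7, 36.3, 96.2]
ee_rot: [0.063, -0.063, 0.704, -0.704]
force: [-0.8, -0.3, -2.2]
grip_width: 0.217
t 13.70 P x -7.03 y 0.12 z 85.04 pitch 0.05 yaw 10.24  F u -0.8 v -0.2 z -2.2  T u -0.01 v 0.00 z -0.00
```

```bash
python3 -m inch '[0,0.03,0,0,0,0,0,0.05,0,0,0,0,0,0.05,0,0,0,0]'
python3 - <<'E'
from h import *
now()
E
python3 -m inch '[0,0.03,0,0,0,0,0,0.05,0,0,0,0,0,0.05,0,0,0,0]'
python3 - <<'E'
from h import *
now()
save('w13.png',ctrl.capture('wrist'));save('s13.png',ctrl.capture('scene'),(250,180,370,290),5)
E
```

```text
time_s: 13.95
eef_pos: [538.8, 36.3, 95.8]
ee_rot: [0.064, -0.063, 0.704, -0.704]
force: [-0.7, 0.3, -0.3]
grip_width: 0.211
t 13.95 P x -6.95 y 0.11 z 84.64 pitch 0.06 yaw 10.24  F u -0.7 v 0.4 z -0.3  T u -0.03 v 0.00 z 0.05
time_s: 14.2
eef_pos: [538.8, 36.3, 95.4]
ee_rot: [0.064, -0.063, 0.704, -0.704]
force: [-1.3, -0.2, 0.5]
grip_width: 0.213
t 14.20 P x -6.93 y 0.10 z 84.24 pitch 0.07 yaw 10.25  F u -1.3 v 0.1 z 0.5  T u 0.08 v 0.14 z -0.01
```

View pics/s13.png

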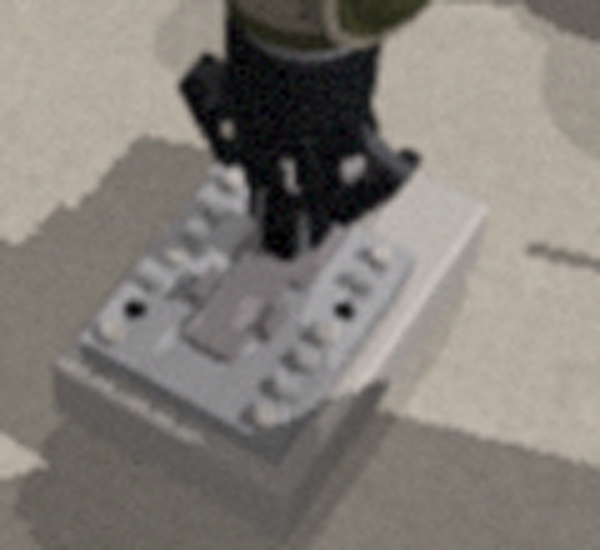

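```bash
python3 -m inch '[0,0,0,0,0,0,0,0,0,0,0,0,0,0,0,0,0,0,0,0,0,0,0,0,0,0,0,0,0,0]' 0.1 20
python3 - <<'E'
from h import *
now()
save('w14.png',ctrl.capture('wrist'))
E
```

```text
time_s: 14.72
eef_pos: [538.8, 36.4, 95.3]
ee_rot: [0.064, -0.063, 0.704, -0.704]
force: [0.6, -0.1, 0.9]
grip_width: 0.454
t 14.72 P x -6.94 y 0.13 z 84.08 pitch 0.06 yaw 10.25  F u 0.6 v -0.2 z 0.9  T u 0.01 v 0.00 z -0.01
```

View pics/w14.png

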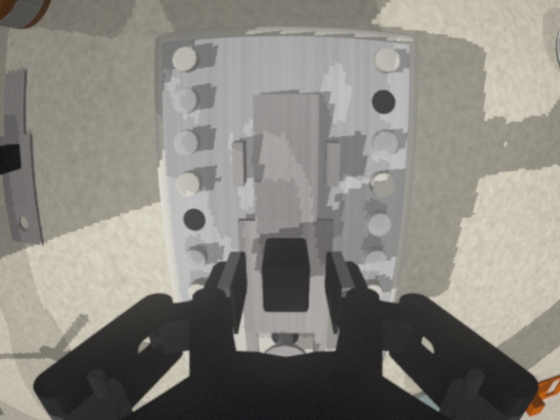

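The fingers are clear of the handle. The stud neck shows in the eye at (285,338), and the tongue (253–320) is between the cheeks. I'll back straight up.

```bash
python3 -m inch '[0,-0.5,0,0,0,0,0,-1.5,0,0,0,0,0,-3,0,0,0,0,0,-5,0,0,0,0,0,-7.5,0,0,0,0,0,-10,0,0,0,0,0,-12,0,0,0,0,0,-12.5,0,0,0,0]'
python3 -m inch '[2,0,0,0,0,0,5,0,0,0,0,0,8,0,0,0,0,0,10,0,0,0,0,0,11,0,0,0,0,0,11,0,0,0,0,0]'
python3 - <<'E'
from h import *
now()
save('w15.png',ctrl.capture('wrist'));save('s15.png',ctrl.capture('scene'),(250,180,370,290),5);save('t15.png',ctrl.capture('top'))
import json
json.dump({k:np.array(v).tolist() for k,v in ctrl.get_calibration('wrist').items()},open('c15.json','w'))
E
```

```text
time_s: 15.43
eef_pos: [539.8, 36.2, 224.6]
ee_rot: [-0.066, 0.061, -0.704, 0.705]
force: [0.7, 0.5, 1.4]
grip_width: 0.451
time_s: 15.93
eef_pos: [428.9, 16.7, 220.3]
ee_rot: [0.063, -0.063, 0.704, -0.704]
force: [0.5, -0.1, -1.3]
grip_width: 0.45
t 15.93 P x -118.59 y 0.30 z 209.12 pitch 0.04 yaw 10.22  F u 0.5 v -0.2 z -1.3  T u -0.01 v -0.00 z -0.06
```

View pics/w15.png

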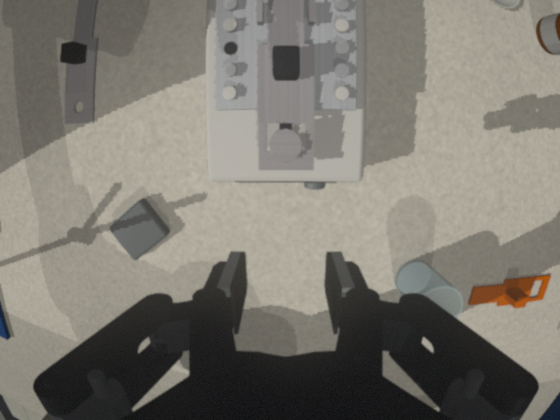

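View pics/s15.png

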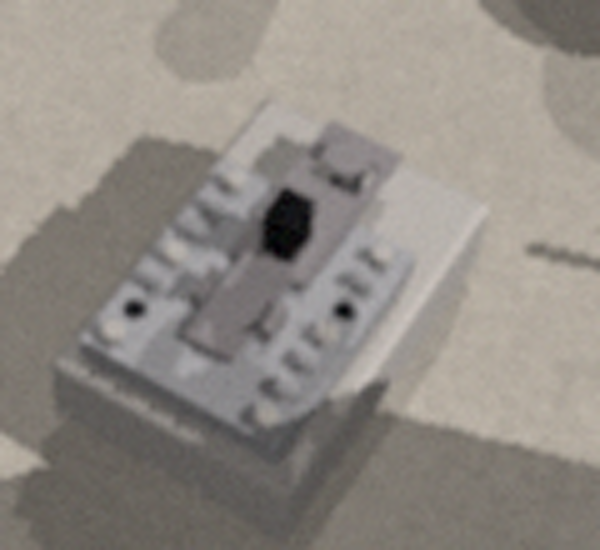

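View pics/t15.png

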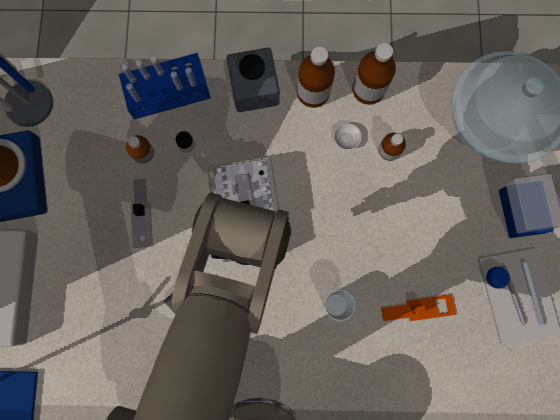

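The bar lies flat under the stud head, with its tail between the cheeks and the bystanders where they were. I'll run one numeric check and then hand in.

```bash
python3 - <<'E'
from h import *
import json
c=json.load(open('c15.json'));O=np.array([547.9,37.5,0])
for n,p,z in [('tip edge (exp eye-28)',(286.5,170),89),('handle top (exp eye+60)',(287,62),121)]:
    q=onz(c,p,z,True)-O;print(n,(q@U).round(1),(q@V).round(1))
ctrl.finish_job()
E
```

```text
tip edge (exp eye-28) -94.4 -0.0
handle top (exp eye+60) -7.9 -0.2
the job is handed in; nothing more can be done
```

The retaining bar is fitted, released and handed in; the job gave no verdict. I picked the grey bar with the rectangular eye and left the round-hole spare and the orange look-alike alone. The clock stood at about 16 s of the 48 s allowed.

**How it went:** I gripped the bar by its handle and dipped the tip 28 degrees to pass the lip down in front of the stud head. Sliding it back under the head, I felt the neck touch at 1–2 N, within about 0.1 mm of where the cameras had placed the stud. Then I levelled the bar about its tip, lowered it onto the pads, opened the fingers and backed off.

**Forces:** readings changed by only about 2–3 N at the most, against the 25 N limits.

**Last checks:**
- **Eye:** its centre is at about mixer x −67, roughly 8 mm from the slot's middle (20 allowed). The bar is 0.2 mm or less off the middle line at the tip and the handle.
- **Seating:** the tool was level to 0.1 degree at release, and in the pictures the bar lies flat under the head. The tongue is between the cheeks.
- **Bystanders:** they looked unmoved in the last top picture; I judged that by eye and did not measure it.

**Disagreements:** the wrist picture suggested the held bar drooped about 1.6 degrees. I put that down to calibration, because its tail showed at the same place in the picture on the table and in the air. I also measured the seat about 0.8 mm lower than given when I let go, which is within the calibration error plus pad squash.

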